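# Turn the heating up four clicks

## Robot

A 7-joint arm with a two-finger parallel gripper is mounted at the origin on the work surface. World frame = base frame: x ahead of the robot, y to its left, z up, the work surface at z = 0. Lengths are in m, angles in rad, forces in N, time in s.
With the tool pointing down it reaches from about 0.425 to 0.925 m from the base axis. Payload 6.8 kg.
Tool frame: the origin (TCP) lies midway between the tips of the shut fingers; the grasp point (between the pads) lies 19 mm behind it; z points along the fingers, y is the line along which they close (so a half turn about z gives the same grasp; the last joint's range is limited). The gripper opens to 88 mm and grips with 3 to 60 N. Pads are 20 mm wide; open, the fingers measure 115 mm over their backs; the gripper's body (75 mm by 178 mm) begins 61 mm behind the grasp point.
Start: joints at [-1.381, 0.477, 0.022, 1.555, -0.011, 1.109, -0.083], TCP at [0.198, 0.645, 0.223] pointing down, gripper open.
Joint ranges: [-2.96, 2.96], [-0.34, 2.1], [-1.41, 1.46], [0.24, 2.44], [-1.37, 4.51], [0.17, 1.92], [-2.96, 2.96]. Speed limits (rad/s): [2.39, 2.39, 3.14, 3.14, 3.14, 3.14, 3.14].

## Interface

Orientations are given as [roll, pitch, yaw] about the fixed x, y, z axes, in that order (R = Rz(yaw) Ry(pitch) Rx(roll)).
In Python, from plant import env gives the robot as it stands.
- The arm moves only by the tool jog_arm, never from a script. Its argument "plan" is a list of rows, each a list of 7 numbers: the shift along the tool's x, y, z in cm, then the turn, a rotation vector about the tool's x, y, z in rad, then the finger opening in cm, from 0 to 8.78. A call has 1 to 20 rows; each row shifts and turns the commanded pose from where the row before left it, along the tool's axes as they then stand; what a row does not reach is not made up. A row lasts 1/8 s, in which the tool goes at most 62.5 mm and 10.7 degrees, less where a joint would pass 70% of its speed; a pose out of reach is approached as far as the arm can. A call with a gripper value outside its range is refused whole. The fingers move at their own pace and stop on an object; "newtons" is the grip in N (left out, the last holds). Time passes only in rows, so rows that do not move let the fingers close. It gives the time, the measured TCP pose, the force, the opening and the grip force at its end, in the units of the state.
- env.get_state(): the state, without advancing time (a new reading comes with each control period).
- env.get_image(name): name is "scene" or "top" or "wrist"; returns (picture, depth): 420x560x3 uint8, red, green, blue; 420x560 float32, m along the optical axis (not along the pixel's ray), 0 where there is no reading.
- env.get_calibration(name): a dict with "K" (3x3 intrinsics, pixels), "pose" (4x4, takes a point from camera to world coordinates). Camera axes: x right, y down, z forward; pixel columns grow to the right and rows downward; lengths in m; the calibration is good to about 2 mm. A picture is of the moment at which its call begins: read the wrist's pose just before it. get_calibration takes no time and is no camera call; for the wrist camera it gives the pose at the moment of the call.
- env.sign_off(): hands the job in; it is judged then, once.
The state is a dict: "time_s": time; "q": joint angles; "qd": joint speeds; "tau": joint torques, N m; "ee_pos": TCP position; "tcp_rot": TCP orientation; "ft_force": force on the tool from outside, world axes, zero at the start; "torque": the same for the moment, N m; "finger_gap": finger opening in m; "finger_force": force on a finger pad.
Only numpy, scipy, OpenCV 4.12 (cv2) and the standard library are available. Lean on these libraries where they do the work, as an engineer would, in place of code of your own. Each camera call takes 0.05 s, during which the arm holds its last target. There are 200 camera calls.

## Task

Turn the heating up: with a fingertip against the side of its fin, push the dial of the heating controller clockwise (seen from above) exactly four clicks from where it stands, without going past the fourth. Then press the round save key fully in with a fingertip and let it come back up. Only touch and push: do not grip the fin from both sides, do not pull the dial cap up off its spindle, and leave the tin, mug, flask and remote where they stand.

Things in the scene. Friction and masses are not known exactly. Their poses are not given: they have to be found in the camera images.
- unit: the heating controller: a flat off-white box 112 (x) x 170 (y) x 30 mm high, fixed to the table. Origin: centre of its underside, z up. The dial's vertical axis is at x 0, y -30 mm in this frame, the save key's at x 0, y 55 mm. At the start the fin points anywhere from 110 to 35 degrees anticlockwise of this frame's +x
- dial_centre (a point): on the dial's axis in the flat top of its white cap (a disc 84 mm across), 43.5 mm above the table. Click stops are 24 degrees apart; it starts at rest in one, with two more below and six above before the end stops. Leaving a stop takes about 0.16 N m (4 to 7 N on the fin); past half way it snaps on into the next stop by itself and stays there when let go
- fin_tip (a point): middle of the outer end of the fin's top edge: 40 mm from the dial's axis, 16 mm above the cap's top; turns with the dial. The fin, the dial's pointer, is an upright black bar standing radially on the cap, 8 to 40 mm from the axis, 12 mm thick, 16 mm high. x points outward along the fin, z up
- fin_rear: the half of the fin on its anticlockwise side, 6 mm thick: the side to push on. Origin on the dial's axis in the cap's top face, x outward along the fin, y to the anticlockwise side, its face at y = 6 mm
- fin_lead: the other half of the fin, on its clockwise side, 6 mm thick. Same origin and axes, its face at y = -6 mm
- dial_cap (a joint): how far the dial cap (with fin) is pulled up off its spindle, m; 0 is seated, as it starts. It lifts with about 6 N or more
- save_key (a joint): travel of the save key, m: 0 up, 0.006 fully in. Springs back; fully in takes 5 N
- save_key_top (a point): centre of the top of the round white save key, 32 mm across, that stands in a low grey collar (its top 52 mm above the table) on the unit; pressed straight down
- tin: bystander: round blue ceramic box, 84 mm across, 44 mm high, loose. Origin: centre of its underside
- mug: bystander: white mug, 80 mm across plus handle, 85 mm high, loose. Origin: centre of its underside
- flask: bystander: blue porcelain flask, 60 mm across, 118 mm high, loose. Origin: centre of its underside
- remote: bystander: black remote control 165 x 46 x 19 mm, lying flat, loose. Origin: centre of its underside
Things that resemble listed ones, but are neither listed nor needed, are in the scene too. Leave any blue look-alike of the unit alone.

How it is judged:
By the outcome, as a careful person would: the job done as asked, in the order asked, and still so for the second after the job is handed in, with the robot touching nothing.
It also fails if it takes over 53 s, if anything falls off the work surface, if the arm or the gripper's body presses on something with over 40 N, if the wrist force passes 120 N, or if a joint passes its speed limit or range.

## Working session

There is one attempt and no reset: what is moved stays moved. The work goes in short steps, Python scripts to look and compute and a tool call to move; the robot and the scene stay as the last step left them, time stands still between calls to the robot, and variables do not carry over. Pictures are saved under pics/ and viewed, at most 10 in all, crops included, and the job is handed in when it is done.

Besides the shell and the picture viewer there is one more tool, called as name(argument=value, ...), one argument or row to a line, values as JSON. jog_arm: Moves the arm, as the interface text tells. Its arguments: {"type":"object","properties":{"plan":{"type":"array"},"newtons":{"type":"number"}},"required":["plan"]}

```bash
mkdir -p pics; cat > h.py <<'E'
from plant import env
import numpy as np, cv2
def snap(n,f):
    c=env.get_calibration(n); im,d=env.get_image(n)
    cv2.imwrite('pics/'+f+'.png',cv2.cvtColor(im,cv2.COLOR_RGB2BGR)); np.savez('pics/'+f+'.npz',im=im,d=d,K=c['K'],T=c['pose'])
    return im,d,np.array(c['K']),np.array(c['pose'])
def load(f):
    z=np.load('pics/'+f+'.npz'); return z['im'],z['d'],z['K'],z['T']
def ray(K,T,u,v,z):
    r=T[:3,:3]@np.linalg.solve(K,[u,v,1]); o=T[:3,3]; return o+r*(z-o[2])/r[2]
def cloud(d,K,T):
    v,u=np.indices(d.shape); P=np.stack([(u-K[0,2])/K[0,0]*d,(v-K[1,2])/K[1,1]*d,d],-1)
    return P@T[:3,:3].T+T[:3,3]
def st():
    s=env.get_state()
    for k in('time_s','ee_pos','tcp_rot','ft_force','finger_gap'): print(k,np.round(s[k],4))
E
python3 - <<'E'
from h import *
snap('top','top0');snap('scene','sc0');st()
E
```

```text
time_s 0.1
ee_pos [0.1979 0.6448 0.2218]
tcp_rot [-3.1401e+00  1.0000e-04  2.8438e+00]
ft_force [-0.5459 -0.1515 -0.0891]
finger_gap 0.0882
```

View pics/top0.png

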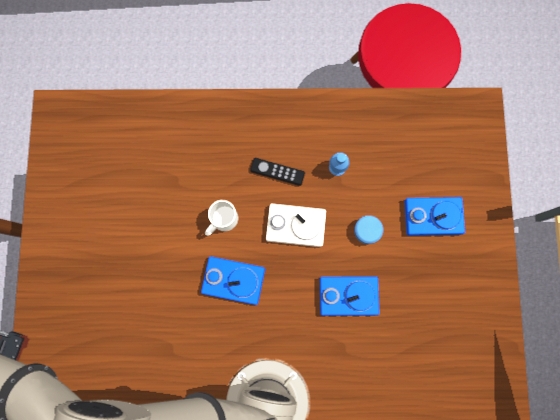

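View pics/sc0.png

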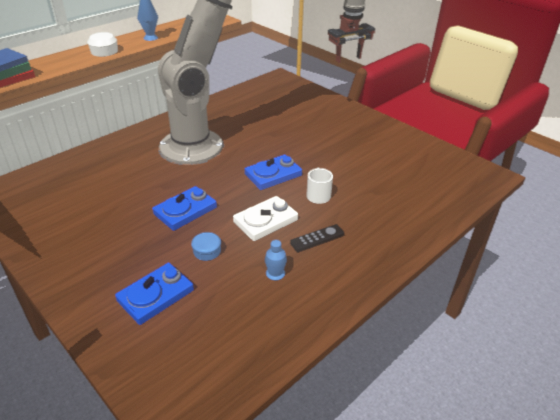

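The off-white unit is at about (296,225) in the top view, with its dial at (305,226), fin tip at (297,216) and key at (278,222). The blue boxes at (233,281), (349,296) and (435,216) are look-alikes. The other white thing is the mug at (222,216). Only the off-white box fits the description. Next I measure it and check an enlarged crop.

```bash
python3 - <<'E'
from h import *
im,d,K,T=load('top0')
cv2.imwrite('pics/crop0.png',cv2.resize(cv2.cvtColor(im[190:260,250:345],cv2.COLOR_RGB2BGR),None,fx=7,fy=7,interpolation=cv2.INTER_CUBIC))
P=cloud(d,K,T); hsv=cv2.cvtColor(im,cv2.COLOR_RGB2HSV)
print(T.round(3),K.round(1))
roi=np.zeros(d.shape,bool); roi[195:255,255:340]=1
m=roi&(hsv[...,1]<70)&(hsv[...,2]>120)
cs,_=cv2.findContours(m.astype(np.uint8),cv2.RETR_EXTERNAL,cv2.CHAIN_APPROX_NONE)
c=max(cs,key=cv2.contourArea); 
w=np.array([ray(K,T,*p[0],0.03)[:2] for p in c])
r=cv2.minAreaRect((w*1000).astype(np.float32)); print('rect mm',r)
f=roi&(hsv[...,2]<60)&(cv2.drawContours(np.zeros(d.shape,np.uint8),[cv2.convexHull(c)],-1,1,-1)>0)
v,u=np.nonzero(f); q=np.array([ray(K,T,a,b,0.0595)[:2] for a,b in zip(u,v)]);print(len(q),q.mean(0)); print(np.c_[u,v].tolist())
_,s,V=np.linalg.svd(q-q.mean(0));print('fin dir',V[0],np.degrees(np.arctan2(V[0][1],V[0][0])))
for n,x0,x1,y0,y1 in(('tin',355,385,214,246),('flask',328,351,150,178),('mug',203,240,199,238),('remote',248,306,155,187)):
    p=P[y0:y1,x0:x1].reshape(-1,3);p=p[p[:,2]>.012];print(n,p.min(0).round(3),p.max(0).round(3))
E
```

```text
[[-0.003 -0.984  0.178  0.281]
 [-1.     0.004  0.004 -0.043]
 [-0.005 -0.178 -0.984  1.563]
 [ 0.     0.     0.     1.   ]] [[518.7   0.  279.9]
 [  0.  518.7 207.3]
 [  0.    0.    1. ]]
rect mm ((505.8479309082031, -84.05254364013672), (171.50604248046875, 115.41900634765625), 83.63148498535156)
24 [ 0.51956576 -0.09604256]
[[298, 215], [297, 216], [298, 216], [299, 216], [297, 217], [298, 217], [299, 217], [300, 217], [298, 218], [299, 218], [300, 218], [301, 218], [299, 219], [300, 219], [301, 219], [302, 219], [300, 220], [301, 220], [302, 220], [303, 220], [301, 221], [302, 221], [303, 221], [302, 222]]
fin dir [-0.73385426 -0.67930695] -137.21049093427385
tin [ 0.281 -0.34   0.012] [ 0.53  -0.043  1.563]
flask [ 0.281 -0.241  0.012] [ 0.732 -0.043  1.563]
mug [ 0.281 -0.043  0.012] [0.572 0.182 1.563]
remote [ 0.281 -0.111  0.012] [0.716 0.055 1.563]
```

View pics/crop0.png

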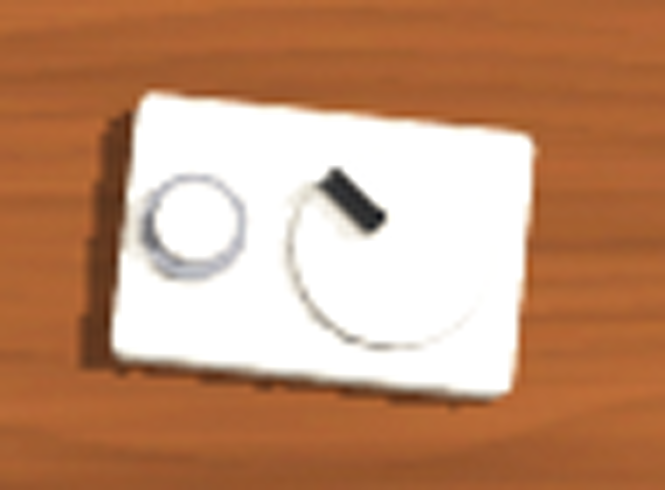

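The crop confirms it: off-white box, black fin with its tip at crop (335,180), and a white key in a grey collar at (195,222). My estimates are dial (0.5025, -0.114), key (0.512, -0.029) and fin heading about 43° in world axes. I'm moving above it now.

jog_arm(
  plan=[
    [-4.28,-3.2,0,0,0,0,0],
    [-4.28,-3.2,0,0,0,0,0],
    [-4.28,-3.2,0,0,0,0,0],
    [-4.28,-3.2,0,0,0,0,0],
    [-4.28,-3.2,0,0,0,0,0],
    [-4.28,-3.2,0,0,0,0,0],
    [-4.28,-3.2,0,0,0,0,0],
    [-4.28,-3.2,0,0,0,0,0],
    [-2.04,-4.34,0,0,0,0,0],
    [-2.04,-4.34,0,0,0,0,0],
    [-2.04,-4.34,0,0,0,0,0],
    [-2.04,-4.34,0,0,0,0,0],
    [-2.04,-4.34,0,0,0,0,0],
    [-2.04,-4.34,0,0,0,0,0],
    [-2.04,-4.34,0,0,0,0,0],
    [-2.04,-4.34,0,0,0,0,0],
    [0,0,0,0,0,0.13,0],
    [0,0,0,0,0,0.13,0],
    [0,0,0,0,0,0.13,0],
    [0,0,0,0,0,0.13,0],
  ],
  newtons=10,
)

```text
time_s: 2.6
ee_pos: [0.5041, -0.0797, 0.2223]
tcp_rot: [-3.141, -0.001, 2.319]
ft_force: [0.4, -0.7, -0.4]
finger_gap: 0.0003
finger_force: 0.0
```

```bash
python3 - <<'E'
from h import *
im,d,K,T=snap('wrist','w1'); print(T.round(3))
hsv=cv2.cvtColor(im,cv2.COLOR_RGB2HSV)
m=((hsv[...,1]<70)&(hsv[...,2]>120)).astype(np.uint8); print(m.sum())
P=cloud(d,K,T)
for c in(43.5,59.5,52):
    s=(abs(P[...,2]-c/1000)<.0012)&(d>.05)
    print(c,s.sum(), np.median(P[s],0).round(4) if s.any() else '')
E
```

```text
[[ 0.733  0.652  0.194  0.451]
 [ 0.68  -0.702 -0.21  -0.022]
 [-0.     0.286 -0.958  0.383]
 [ 0.     0.     0.     1.   ]]
21128
43.5 4610 [ 0.4745 -0.1536  0.0429]
59.5 502 [ 0.5189 -0.0945  0.059 ]
52 862 [ 0.5076 -0.0385  0.0515]
```

View pics/w1.png

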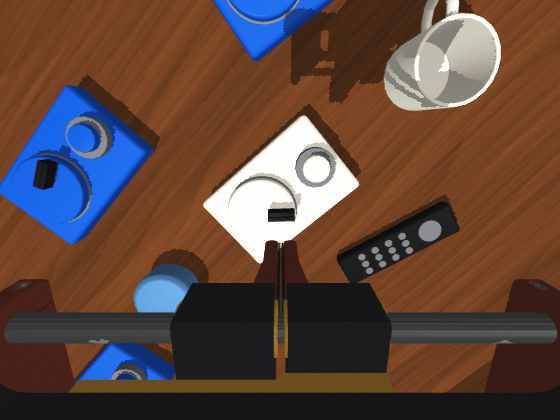

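The wrist view shows the white unit, with the dial at (263,207), the fin at (281,214) and the key at (316,167). The shut fingertips are at (280,245), in front of the unit. Next I fit the dial, fin and key from colour masks and depth.

```bash
cat > fit.py <<'E'
from h import *
def fit(f):
    im,d,K,T=load(f); P=cloud(d,K,T); hsv=cv2.cvtColor(im,cv2.COLOR_RGB2HSV)
    near=(np.hypot(P[...,0]-.506,P[...,1]+.084)<.11)&(d>.05)
    fin=near&(hsv[...,2]<70)&(abs(P[...,2]-.0595)<.003)&(np.hypot(P[...,0]-.5025,P[...,1]+.114)<.045)
    v,u=np.nonzero(fin); q=np.array([ray(K,T,a,b,.0595)[:2] for a,b in zip(u,v)],np.float32)
    (c,sz,a)=cv2.minAreaRect(q*1000); print('fin',len(q),c,sz,a)
    # white box top, rays on z=.030
    box=near&(hsv[...,1]<70)&(hsv[...,2]>120)&(abs(P[...,2]-.03)<.003)
    cs,_=cv2.findContours(box.astype(np.uint8),cv2.RETR_EXTERNAL,cv2.CHAIN_APPROX_NONE)
    w=np.array([ray(K,T,*p[0],.03)[:2] for k in cs if len(k)>20 for p in k],np.float32)
    print('box',cv2.minAreaRect(w*1000))
    cap=near&(hsv[...,1]<70)&(abs(P[...,2]-.0435)<.003)&(np.hypot(P[...,0]-.5025,P[...,1]+.114)<.052)
    w=P[cap][:,:2].astype(np.float32); print('cap',cap.sum(),cv2.minEnclosingCircle(w*1000))
    key=near&(abs(P[...,2]-.052)<.003)&(np.hypot(P[...,0]-.512,P[...,1]+.029)<.035)&(hsv[...,2]>215)
    w=P[key][:,:2].astype(np.float32); print('key',key.sum(),w.mean(0),cv2.minEnclosingCircle(w*1000), np.median(P[key][:,2]))
E
python3 -c "
from fit import *
fit('w1')"
```

```text
fin 238 (522.6351928710938, -98.18805694580078) (30.436527252197266, 11.023964881896973) 42.874786376953125
box ((509.2640380859375, -85.65174865722656), (166.33126831054688, 109.0378189086914), 83.54786682128906)
cap 3029 ((506.58428955078125, -116.03168487548828), 41.725772857666016)
key 549 [ 0.51582247 -0.03172298] ((516.1941528320312, -31.79884910583496), 15.25564956665039) 0.05087784201267603
```

jog_arm(
  plan=[
    [-0.24,0.47,3,0,0,0,0],
    [0,0,4,0,0,0,0],
    [0,0,4,0,0,0,0],
    [0,0,3,0,0,0,0],
    [0,0,2,0,0,0,0],
    [0,0,1,0,0,0,0],
    [0,0,0.3,0,0,0,0],
    [0,0,0,0,0,0,0],
  ],
)

```text
time_s: 3.65
ee_pos: [0.5098, -0.0783, 0.0501]
tcp_rot: [3.141, 0.0, 2.324]
ft_force: [-0.2, -0.4, -0.4]
finger_gap: 0.0006
finger_force: 0.0
```

```bash
python3 -c "
from h import *
st();snap('wrist','w2')"
```

```text
time_s 3.65
ee_pos [ 0.5098 -0.0783  0.0501]
tcp_rot [3.1410e+00 4.0000e-04 2.3241e+00]
ft_force [-0.2092 -0.4133 -0.4028]
finger_gap 0.0006
```

View pics/w2.png

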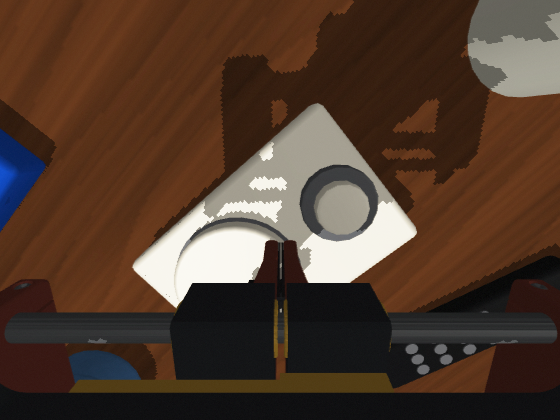

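The fingers sit just behind the fin (hidden below pixel row 280) and clear of the key at (342,205). Now I advance to contact.

jog_arm(
  plan=[
    [-0.2,0,0.1,0,0,0,0],
    [-0.2,0,0,0,0,0,0],
    [-0.1,0,0,0,0,0,0],
    [-0.1,0,0,0,0,0,0],
    [-0.1,0,0,0,0,0,0],
    [0,0,0,0,0,0,0],
  ],
)

```text
time_s: 4.45
ee_pos: [0.5142, -0.0833, 0.0486]
tcp_rot: [-3.142, -0.0, 2.324]
ft_force: [-0.6, -0.7, 0.2]
finger_gap: 0.0007
finger_force: 0.0
```

jog_arm(
  plan=[
    [-0.1,0,0,0,0,0,0],
    [-0.1,0,0,0,0,0,0],
    [0,0,0,0,0,0,0],
  ],
)

```text
time_s: 4.82
ee_pos: [0.5152, -0.0841, 0.0486]
tcp_rot: [-3.141, -0.001, 2.324]
ft_force: [-1.9, 3.5, 1.8]
finger_gap: 0.0007
finger_force: 2.1
```

jog_arm(
  plan=[
    [-0.255,0.129,0,0,0,0.0873,0],
    [-0.255,0.129,0,0,0,0.0873,0],
    [-0.255,0.129,0,0,0,0.0873,0],
    [-0.255,0.129,0,0,0,0.0873,0],
    [-0.255,0.129,0,0,0,0.0873,0],
    [-0.255,0.129,0,0,0,0.0873,0],
    [0,0,0,0,0,0,0],
  ],
)

```text
time_s: 5.7
ee_pos: [0.5302, -0.0942, 0.0486]
tcp_rot: [3.141, 0.001, 1.801]
ft_force: [0.1, 1.4, 0.9]
finger_gap: 0.0005
finger_force: 0.5
```

jog_arm(
  plan=[
    [-0.255,0.129,0,0,0,0.0873,0],
    [-0.255,0.129,0,0,0,0.0873,0],
    [-0.255,0.129,0,0,0,0.0873,0],
    [-0.255,0.129,0,0,0,0.0873,0],
    [-0.255,0.129,0,0,0,0.0873,0],
    [-0.255,0.129,0,0,0,0.0873,0],
    [-0.255,0.129,0,0,0,0.0873,0],
    [0,0,0,0,0,0,0],
  ],
)

```text
time_s: 6.7
ee_pos: [0.5385, -0.1125, 0.0487]
tcp_rot: [3.141, 0.001, 1.191]
ft_force: [0.4, 0.3, 0.1]
finger_gap: 0.0002
finger_force: 0.0
```

jog_arm(
  plan=[
    [0.4,0,0,0,0,0,0],
    [0.4,0,-1,0,0,0,0],
    [0,0,-4,0,0,0,0],
    [0,0,-4,0,0,0,0],
    [0,0,-4,0,0,0,0],
    [0,0,-4,0,0,0,0],
    [0,0,0,0,0,0,0],
  ],
)

```text
time_s: 7.58
ee_pos: [0.5431, -0.1047, 0.222]
tcp_rot: [3.136, -0.003, 1.19]
ft_force: [-0.0, 0.0, -0.2]
finger_gap: 0.0005
finger_force: 0.0
```

```bash
python3 -c "
from fit import *
st();snap('wrist','w3');fit('w3')"
```

```text
time_s 7.575
ee_pos [ 0.5431 -0.1047  0.222 ]
tcp_rot [ 3.1361e+00 -2.7000e-03  1.1898e+00]
ft_force [-0.0404  0.0047 -0.1649]
finger_gap 0.0005
fin 240 (527.9454345703125, -126.10723876953125) (11.646584510803223, 30.250205993652344) 61.7785758972168
box ((511.0038146972656, -85.78477478027344), (166.33822631835938, 109.35317993164062), 83.61112213134766)
cap 3114 ((506.6778869628906, -116.1789321899414), 41.837493896484375)
key 601 [ 0.5165791  -0.03188146] ((516.3678588867188, -32.094425201416016), 15.420289039611816) 0.05086417743464944
```

View pics/w3.png

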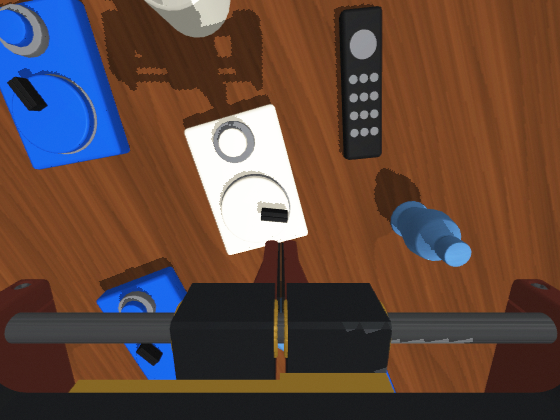

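The dial and fin are at (262,207)/(274,214). The fin heading is -28.2°, so it has turned 71° = 3 clicks. One more to go.

jog_arm(
  plan=[
    [0,0,4,0,0,0,0],
    [0,0,4,0,0,0,0],
    [0,0,4,0,0,0,0],
    [0,0,3,0,0,0,0],
    [0,0,1.5,0,0,0,0],
    [0,0,0.85,0,0,0,0],
    [0,0,0,0,0,0,0],
    [-0.4,0,0,0,0,0,0],
    [-0.4,0,0,0,0,0,0],
    [0,0,0,0,0,0,0],
  ],
)

```text
time_s: 8.88
ee_pos: [0.5384, -0.1122, 0.0457]
tcp_rot: [3.141, -0.0, 1.188]
ft_force: [0.1, -0.0, 0.5]
finger_gap: 0.0007
finger_force: 0.0
```

jog_arm(
  plan=[
    [0,0,-0.3,0,0,0,0],
    [-0.255,0.129,0,0,0,0.0873,0],
    [-0.255,0.129,0,0,0,0.0873,0],
    [-0.255,0.129,0,0,0,0.0873,0],
    [-0.255,0.129,0,0,0,0.0873,0],
    [0,0,0,0,0,0,0],
  ],
)

```text
time_s: 9.62
ee_pos: [0.5378, -0.1232, 0.0483]
tcp_rot: [3.141, 0.0, 0.84]
ft_force: [-1.0, 1.2, 0.3]
finger_gap: 0.0002
finger_force: 0.0
```

jog_arm(
  plan=[
    [-0.15,0.07,0,0,0,0.05,0],
    [0,0,0,0,0,0,0],
    [0,0,0,0,0,0,0],
  ],
)

```text
time_s: 10.0
ee_pos: [0.5372, -0.1247, 0.0481]
tcp_rot: [-3.141, -0.0, 0.79]
ft_force: [0.2, 0.3, -0.6]
finger_gap: 0.0006
finger_force: 0.0
```

Force has gone: the fin snapped on. I back off, lift and check.

jog_arm(
  plan=[
    [0.4,0,0,0,0,0,0],
    [0.4,0,-1,0,0,0,0],
    [0,0,-4,0,0,0,0],
    [0,0,-4,0,0,0,0],
    [0,0,-4,0,0,0,0],
    [0,0,-4,0,0,0,0],
    [0,0,0,0,0,0,0],
  ],
)

```text
time_s: 10.88
ee_pos: [0.5448, -0.1196, 0.2214]
tcp_rot: [3.138, -0.004, 0.79]
ft_force: [0.2, 0.9, -0.1]
finger_gap: 0.0009
finger_force: 0.0
```

```bash
python3 -c "
from fit import *
st();snap('wrist','w4');fit('w4')"
```

```text
time_s 10.875
ee_pos [ 0.5448 -0.1196  0.2214]
tcp_rot [ 3.1375 -0.0041  0.7899]
ft_force [ 0.2061  0.9173 -0.112 ]
finger_gap 0.0009
fin 240 (522.4684448242188, -134.16256713867188) (11.493227005004883, 30.16357421875) 38.46923828125
box ((511.1186218261719, -86.29852294921875), (166.2667694091797, 109.20991516113281), 83.53529357910156)
cap 3105 ((506.9617004394531, -116.20555114746094), 41.724308013916016)
key 560 [ 0.51669717 -0.03245912] ((516.4827270507812, -31.961328506469727), 15.524935722351074) 0.05093213049474857
```

View pics/w4.png

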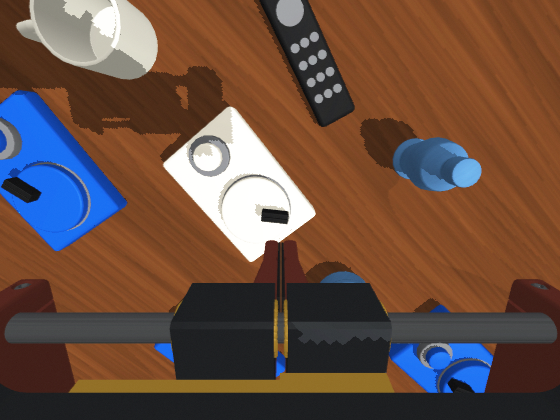

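The fin is at (274,216), heading -51.5°, so it has turned 94–96° = 4 clicks. The key is at (208,155), about (0.515, -0.0315). I go there and press.

jog_arm(
  plan=[
    [1.4,-2.79,0,0,0,0,0],
    [1.4,-2.79,0,0,0,0,0],
    [1.4,-2.79,0,0,0,0,0],
    [0,0,4,0,0,0,0],
    [0,0,4,0,0,0,0],
    [0,0,4,0,0,0,0],
    [0,0,3,0,0,0,0],
    [0,0,1,0,0,0,0],
    [0,0,0,0,0,0,0],
    [0,0,0,0,0,0,0],
  ],
)

```text
time_s: 12.18
ee_pos: [0.5137, -0.0304, 0.059]
tcp_rot: [3.141, -0.001, 0.79]
ft_force: [-0.6, -0.1, 0.8]
finger_gap: 0.0006
finger_force: 0.0
```

jog_arm(
  plan=[
    [0.07,0.19,0.4,0,0,0,0],
    [0,0,0.3,0,0,0,0],
    [0,0,0.2,0,0,0,0],
    [0,0,0.2,0,0,0,0],
    [0,0,0.1,0,0,0,0],
    [0,0,0.1,0,0,0,0],
    [0,0,0,0,0,0,0],
  ],
)

```text
time_s: 13.05
ee_pos: [0.5157, -0.031, 0.0462]
tcp_rot: [3.142, -0.002, 0.789]
ft_force: [-1.3, 1.6, 16.0]
finger_gap: 0.0006
finger_force: 7.9
```

jog_arm(
  plan=[
    [0,0,0.05,0,0,0,0],
    [0,0,0.05,0,0,0,0],
    [0,0,0,0,0,0,0],
  ],
)

```text
time_s: 13.42
ee_pos: [0.5157, -0.031, 0.046]
tcp_rot: [-3.141, -0.003, 0.789]
ft_force: [-5.0, 1.5, 26.9]
finger_gap: 0.0008
finger_force: 13.4
```

Bottomed at 46 mm (6 mm travel) with 27 N. I release and lift away.

jog_arm(
  plan=[
    [0,0,-0.5,0,0,0,0],
    [0,0,-1,0,0,0,0],
    [0,0,-3,0,0,0,0],
    [0,0,-4,0,0,0,0],
    [0,0,-4,0,0,0,0],
    [0,0,-4,0,0,0,0],
    [-3,3,0,0,0,0,0],
    [0,0,0,0,0,0,0],
    [0,0,0,0,0,0,0],
  ],
)

```text
time_s: 14.55
ee_pos: [0.5142, -0.0733, 0.2087]
tcp_rot: [-3.14, 0.001, 0.789]
ft_force: [1.1, -0.6, -0.3]
finger_gap: 0.0005
finger_force: 0.0
```

```bash
python3 -c "
from fit import *
st();snap('wrist','w5');fit('w5')"
```

```text
time_s 14.55
ee_pos [ 0.5142 -0.0733  0.2087]
tcp_rot [-3.1401e+00  9.0000e-04  7.8900e-01]
ft_force [ 1.1087 -0.6042 -0.2501]
finger_gap 0.0005
fin 259 (521.968505859375, -133.89007568359375) (11.909099578857422, 30.295198440551758) 38.00932693481445
box ((510.9632263183594, -85.72359466552734), (166.01611328125, 109.16890716552734), 83.63761138916016)
cap 3007 ((507.02691650390625, -116.28036499023438), 41.87528991699219)
key 586 [ 0.5167037 -0.0319969] ((516.3278198242188, -32.04083251953125), 15.138571739196777) 0.050938293590428035
```

The fin is still in the fourth stop and the key is back up, so I hand it in.

```bash
python3 -c "
from h import *
print(env.sign_off())"
```

```text
the job is handed in; nothing more can be done
None
```

The dial was pushed four clicks clockwise without passing the fourth (the fin's measured turn was about 95°). The save key was then pressed fully in and came back up, and the job was handed in at about 15 s.

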